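Unlock the stone caddy and hold it level above its dock

TASK

Unlock the stone caddy: draw the red-knobbed lock pin straight out of the dock and lay it down in the notch of the yellow pin rest, with its whole steel shank along the notch, and let go of it. Then take the caddy by the grip of its handle, lift it straight up about 10 cm above its dock with both stones in it, and keep it there level and still: finish while holding it in the air. Do not disturb the jar, the crystal point or the loupe.

Things in the scene. Friction and masses are not known exactly. Their poses are not given: they have to be found in the camera images.
- dock: Fixed dock: dark base plate 110 (x) x 150 (y) x 8 mm, two aluminium side rails whose tops (62 mm up) carry the caddy, dark lips 8 mm higher outside it. Origin: centre of its underside, on the table. Its -x side is the front, roughly towards the robot. Under the caddy stand two bored aluminium ears, 30 mm wide, 54 mm tall, at x -44 to -36 and -4 to 4 mm; bores along x, at y 0, z 42 mm
- dock_bore (a point): Centre of the mouth of the bore in the front ear (bore about 11.4 mm wide). Axes as the dock's: the pin comes out along -x
- dock_seat (a point): Point of the dock where the caddy's origin sits when docked, 62 mm above the table. Axes as the dock's
- caddy: Loose wooden tray 84 (x) x 130 (y) x 18 mm, two compartments side by side along y with one stone each; 0.3 to 0.45 kg. Origin: centre of the tray's underside, z up; docked, its axes are the dock's. A bored steel lug under it reaches 34 mm down between the dock's ears; while the pin is in, the caddy cannot be lifted. A thin steel bail (posts at y +-63 mm) spans it along y
- caddy_grip (a point): Centre of the black grip sleeve of the handle, 90 mm above the caddy's origin: 16 mm wide (x), 76 mm long (y), 15 mm tall. Take it from above with the fingers closing along the caddy's x. Stones reach no higher than 32 mm above the caddy's origin
- lock_pin: Loose pin, 60 g, lying along its own x, free to spin. Origin: centre of the red round knob (22 mm diameter, x -13 to 13 mm); then a 16 mm collar to x 23 mm, then a steel shank 10 mm diameter to the tip at x 75 mm; balances at x 36 mm. At first fully in (collar at the front ear), knob in front of the dock, its x along the dock's +x; free after 55 mm. Grasp the knob from above, across its axis
- pin_shank (a point): Middle of the pin's shank, 49 mm from the knob's centre along the pin's x
- pin_rest: Fixed yellow block 44 (x) x 36 (y) mm on a dark foot plate 58 x 50 mm, with an open-topped notch along its x right through: 14 mm wide, bottom 40 mm above the table, straight walls to 53 mm, lips flaring to 60 mm. Left or right in front of the dock. Origin: centre of the underside; its x points roughly away from the robot
- rest_notch (a point): Where the middle of the pin's shank lies when parked: middle of the notch, 45 mm above the table. Axes as the pin rest's. The knob and collar then overhang one end of the block (collar 4 mm clear of it)
- palm_stone_4: Dark green polished stone 47 x 40 x 26 mm lying in one compartment of the caddy. Origin: centre of its underside
- palm_stone_5: Red polished stone 40 x 40 x 22 mm lying in the other compartment. Origin: centre of its underside
- chip_jar: Bystander: small clear jar of amber chips with black lid, 46 mm diameter, 74 mm tall, on the other side from the pin rest. Origin: centre of its underside
- tower_clear: Bystander: clear six-sided crystal point standing upright, 25 x 24 x 104 mm. Origin: centre of its underside
- loupe: Bystander: white folded loupe 24 x 44 x 16 mm. Origin: centre of its underside
Mind the look-alikes: they are no part of the job. What is shaped like the lock_pin but pink is not meant.

How it is judged:
By the outcome, as a careful person would: the job done as asked, in the order asked, and still so for the second after the job is handed in, while the arm keeps its last pose, push and grip.
It also fails if it takes over 51 s, if anything falls off the work surface, if the arm or the gripper's body presses on something with over 40 N, if the wrist force passes 120 N, or if a joint passes its speed limit or range.

ROBOT

A 7-joint arm with a two-finger parallel gripper is mounted at the origin on a cart in front of the work surface, level with it; the furniture and walls round the work are solid. World frame = base frame: x ahead of the robot, y to its left, z up, the work surface at z = 0. Lengths are in m, angles in rad, forces in N, time in s.
With the tool pointing down it reaches from about 0.425 to 0.925 m from the base axis. Payload 6.8 kg.
Tool frame: the origin (TCP) lies at the very end of the fingers, on their centre line; the grasp point (between the pads) lies 19 mm behind it (bot.grasp_offset is the distance from the TCP to the grasp point, in m); z points along the fingers, y is the direction in which the jaws open and shut (so a half turn about z gives the same grasp; the last joint's range is limited). The gripper opens to 85 mm and grips with 20 to 120 N. Pads are 22 mm wide; open, the fingers measure 114 mm over their backs; the gripper's body (76 mm by 85 mm) begins 54 mm behind the grasp point. The pads swing forward as they close: fully open they stand 13 mm farther back than shut.
Start: joints at [1.06, 0.477, 0.022, 1.555, -0.011, 1.109, -0.083], TCP at [0.265, -0.621, 0.231] pointing down, gripper open.
Joint ranges: [-2.96, 2.96], [-0.34, 2.1], [-1.41, 1.46], [0.24, 2.44], [-1.37, 4.51], [0.17, 1.92], [-2.96, 2.96]. Speed limits (rad/s): [2.39, 2.39, 3.14, 3.14, 3.14, 3.14, 3.14].

INTERFACE

Orientations are given as a unit quaternion [w, x, y, z].
In Python, from station import monitor, cams, bot, finder gives the robot as it stands.
- The arm moves only by the tool jog_arm, never from a script. Its argument "plan" is a list of rows, each an object of numbers: "x", "y", "z": the shift along the tool's x, y, z as a fraction of full scale; "wx", "wy", "wz": the turn, a rotation vector about the tool's x, y, z as a fraction of full scale. A call has 1 to 12 rows; each row is the pose to reach, as a shift and turn from the pose measured when the call began, along the tool's axes at that moment, turning the shorter way round; what a row does not reach only later rows make up. Full scale, the value 1, is 20 cm for a shift and 180 degrees for a turn. A row lasts 1/12 s, in which the tool goes at most 41.7 mm and 7.16 degrees, less where a joint would pass 70% of its speed; a pose out of reach is approached as far as the arm can. A call with a number of a shift or a turn outside -1 to 1 is refused whole. A call with a gripper value outside its range is refused whole. "hand" is the opening, from -1 (shut) to 1 (fully open), set as the call begins (left out, the last holds). The fingers move at their own pace and stop on an object; "grip_force" is the grip in N (left out, the last holds). Time passes only in rows, so rows that repeat a pose let the fingers close. It gives the time, the measured TCP pose, the force and the opening at its end, in the units of the state.
- monitor.get_obs(): the state, without advancing time (a new reading comes with each control period).
- cams.read_camera(name): name is "side" or "top"; returns the picture (420x560x3 uint8, red, green, blue); there is no depth.
- cams.get_calibration(name): a dict with "fx", "fy", "cx", "cy" (pixels), "extrinsics" (4x4, takes a point from world to camera coordinates). Camera axes: x right, y down, z forward; pixel columns grow to the right and rows downward; lengths in m; the calibration is good to about 2 mm. A picture is of the moment at which its call begins. get_calibration takes no time and is no camera call.
- bot.hand_in(): hands the job in, once; it reports no verdict.
Trained networks look in the newest picture that a camera, given by its name, has taken for a name from the list of things; names that differ only in an ending like _2 or _b are one class to them, and where a whole thing is asked for, a point or a joint stands for the part that bears it (a point fixed in the world has none). Each returns a list of dicts, best first, with "confidence" (0 to 1); they miss things now and then, are a little off and sometimes report something else, mostly with a low value. They report only what shows in the picture. A call takes as long as a camera call. They do not tell look-alikes from the thing itself.
- finder.find_in(camera, target): "bbox" ([left, top, width, height] in pixels, round what is visible of it).
- finder.place_of(camera, target): "location" ([column, row] in pixels: a listed point, or the origin of a listed thing).
The state is a dict: "t": time; "q": joint angles; "joint_vel": joint speeds; "joint_torque": joint torques, N m; "eef_pos": TCP position; "tool_rot": TCP orientation; "contact_force": force on the tool from outside, world axes, zero at the start; "torque": the same for the moment, N m; "gripper_width": opening from 0.0 (shut) to 1.0 (fully open).
Only numpy, scipy, OpenCV 4.12 (cv2) and the standard library are available. Lean on these libraries where they do the work, as an engineer would, in place of code of your own. Each camera call takes 0.05 s, during which the arm holds its last target. There are 200 camera calls.

## Working session

There is one attempt and no reset: what is moved stays moved. The work goes in short steps, Python scripts to look and compute and a tool call to move; the robot and the scene stay as the last step left them, time stands still between calls to the robot, and variables do not carry over. Pictures are saved under pics/ and viewed, about 8 in all and at most 12, crops included, and the job is handed in when it is done.

Besides the shell and the picture viewer there is one more tool, called after "Request:" by a JSON object that holds its "op" and its "data", one argument or row to a line. jog_arm: Moves the arm, as the interface text tells. Shift numbers are shares of 20 cm and turn numbers shares of 180 degrees, none past 1 either way. Its arguments: {"type":"object","properties":{"plan":{"type":"array","items":{"type":"object","properties":{"x":{"type":"number","minimum":-1,"maximum":1},"y":{"type":"number","minimum":-1,"maximum":1},"z":{"type":"number","minimum":-1,"maximum":1},"wx":{"type":"number","minimum":-1,"maximum":1},"wy":{"type":"number","minimum":-1,"maximum":1},"wz":{"type":"number","minimum":-1,"maximum":1}}}},"hand":{"type":"number"},"grip_force":{"type":"number"}},"required":["plan"]}

```bash
ls; mkdir -p pics; python3 - <<'E'
from station import monitor,cams,bot,finder
import cv2,numpy as np
o=monitor.get_obs();print(o['t'],o['q'],o['eef_pos'],o['tool_rot'],o['contact_force'],o['gripper_width'],bot.grasp_offset)
for c in('top','side'):
    im=cams.read_camera(c);cv2.imwrite(f'pics/{c}0.png',im[:,:,::-1])
    k=cams.get_calibration(c);print(c,k)
    for t in('lock_pin','pin_shank','dock_bore','dock','caddy_grip','dock_seat','pin_rest','rest_notch'):
        print(t,[(np.round(d['location']),round(d['confidence'],2)) for d in finder.place_of(c,t)[:3]])
print(monitor.get_obs()['t'])
E
```

```text
pics
0.0 [ 1.05992679  0.47781333  0.02233946  1.5564397  -0.01149301  1.1093167
 -0.08313917] [ 0.26433046 -0.62044714  0.23032182] [-8.88561915e-04  9.79791517e-01  2.00019320e-01 -2.54974418e-04] [-0.76626813 -0.03788183  0.46074049] 0.9959896477975092 0.0187
top {'fx': 512.5375814438581, 'fy': 512.5375814438581, 'cx': 272.86816886584944, 'cy': 215.5660604536885, 'extrinsics': array([[ 0.02191693, -0.99964995,  0.0148196 ,  0.03815104],
       [-0.9847093 , -0.02414699, -0.17252397,  0.53029639],
       [ 0.17282143, -0.0108118 , -0.98489383,  1.12287321],
       [ 0.        ,  0.        ,  0.        ,  1.        ]])}
lock_pin [(array([246., 279.]), 0.51), (array([268., 204.]), 0.41)]
pin_shank [(array([264., 268.]), 0.56), (array([268., 186.]), 0.46)]
dock_bore [(array([266., 194.]), 0.78), (array([253., 173.]), 0.41), (array([263., 207.]), 0.4)]
dock [(array([269., 181.]), 0.78)]
caddy_grip [(array([268., 166.]), 0.59), (array([391., 249.]), 0.23)]
dock_seat [(array([266., 196.]), 0.74)]
pin_rest [(array([345., 240.]), 0.63)]
rest_notch [(array([350., 236.]), 0.98)]
side {'fx': 384.88694545690885, 'fy': 384.88694545690885, 'cx': 283.0994874141894, 'cy': 208.11251927654692, 'extrinsics': array([[ 0.97941994, -0.20161211,  0.00944183, -0.47829923],
       [-0.10625529, -0.55482535, -0.82515371,  0.16444787],
       [ 0.17159954,  0.80716875, -0.56482936,  0.82516528],
       [ 0.        ,  0.        ,  0.        ,  1.        ]])}
lock_pin [(array([334., 178.]), 0.59), (array([304., 222.]), 0.58), (array([236., 230.]), 0.51)]
pin_shank [(array([323., 218.]), 0.5), (array([245., 241.]), 0.46)]
dock_bore [(array([312., 220.]), 0.71)]
dock [(array([329., 233.]), 0.85)]
caddy_grip [(array([326., 205.]), 0.66), (array([333., 178.]), 0.57), (array([325., 220.]), 0.57)]
dock_seat []
pin_rest [(array([295., 279.]), 0.72), (array([293., 295.]), 0.71)]
rest_notch [(array([296., 279.]), 0.71), (array([300., 344.]), 0.19)]
0.9
```

```bash
python3 - <<'E'
import cv2
for c,(x,y,w,h) in {'top':(180,110,240,200),'side':(190,130,240,200)}.items():
    im=cv2.imread(f'pics/{c}0.png');cv2.imwrite(f'pics/{c}0c.png',cv2.resize(im[y:y+h,x:x+w],None,fx=3,fy=3,interpolation=cv2.INTER_CUBIC))
E
```

```text
(no output)
```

View pics/top0c.png

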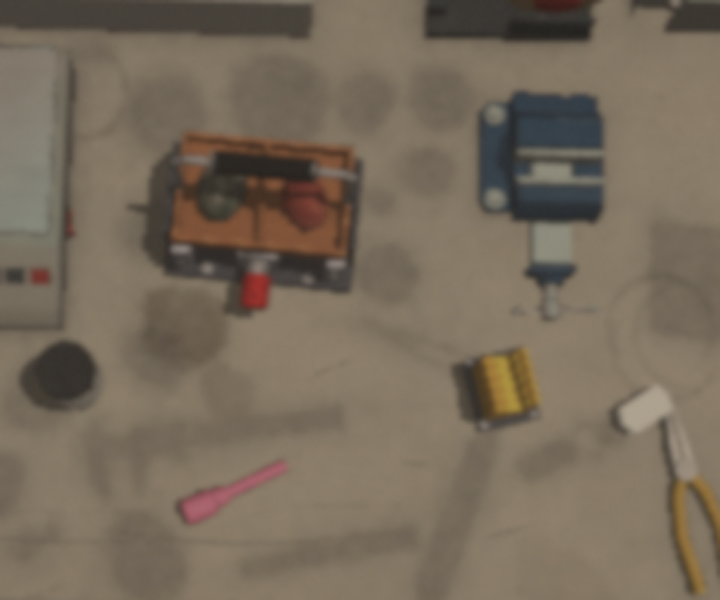

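View pics/side0c.png

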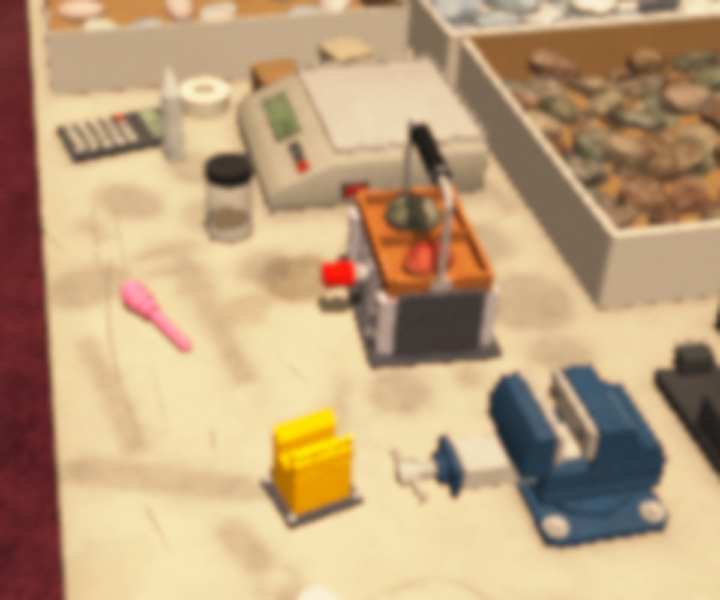

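The red-knobbed pin in the dock shows at top px (266,207) and side px (303,221). The pink look-alike lies loose at top (246,279) and side (236,230), so it isn't the one meant. The yellow rest is at top (349,239) and side (295,285), the jar at top (200,235), and the loupe at top (395,246). Next I'll fit the poses.

```bash
cat > h.py <<'E'
import numpy as np,cv2
from scipy.optimize import least_squares,minimize
from scipy.spatial.transform import Rotation as R
from station import monitor,cams,bot,finder
K={c:cams.get_calibration(c) for c in('top','side')}
def proj(c,P):
    k=K[c];P=np.atleast_2d(P);q=P@k['extrinsics'][:3,:3].T+k['extrinsics'][:3,3]
    return np.c_[k['fx']*q[:,0]/q[:,2]+k['cx'],k['fy']*q[:,1]/q[:,2]+k['cy']]
def tri(uv,fixz=None):
    f=lambda p:np.concatenate([(proj(c,[p[0],p[1],p[2] if fixz is None else fixz])[0]-u) for c,u in uv.items()])
    r=least_squares(f,[.55,0,.05]);return r.x,r.fun
def place(p,L):
    L=np.atleast_2d(L);c,s=np.cos(p[2]),np.sin(p[2])
    return np.c_[p[0]+c*L[:,0]-s*L[:,1],p[1]+s*L[:,0]+c*L[:,1],L[:,2]]
def snap(c,n=None):
    im=np.ascontiguousarray(cams.read_camera(c)[:,:,::-1])
    if n: cv2.imwrite(f'pics/{n}.png',im)
    return im
def mask(im,lo,hi,box):
    x,y,w,h=box;m=np.zeros(im.shape[:2],np.uint8)
    m[y:y+h,x:x+w]=cv2.inRange(cv2.cvtColor(im,cv2.COLOR_BGR2HSV),lo,hi)[y:y+h,x:x+w];return m
def crop(im,box,s,n): x,y,w,h=box;cv2.imwrite(f'pics/{n}.png',cv2.resize(im[y:y+h,x:x+w],None,fx=s,fy=s,interpolation=cv2.INTER_CUBIC))
E
cat > fit.py <<'E'
from h import *
T=cv2.imread('pics/top0.png');S=cv2.imread('pics/side0.png')
L=np.array([[-42,65,80],[-42,-65,80],[42,65,80],[42,-65,80],[0,38,152],[0,-38,152],[-67,0,42]])/1e3
t=np.array([[172,243],[347,262],[184,133],[355,147],[216,163],[312,169],[257,291]])/3+[180,110]
Ls=np.array([[-42,-65,80],[42,-65,80],[0,38,152],[0,-38,152],[-67,0,42]])/1e3
s=np.array([[388,287],[493,275],[418,130],[441,172],[339,273]])/3+[190,130]
f=lambda p:np.r_[(proj('top',place(p,L))-t).ravel(),(proj('side',place(p,Ls))-s).ravel()]
r=least_squares(f,[.6,0,0],loss='soft_l1');d=r.x
print('dock',d,np.degrees(d[2]));print(np.round(f(d).reshape(-1,2),1).tolist())
my={'top':mask(T,(18,110,80),(35,255,255),(320,215,50,50)),'side':mask(S,(18,150,80),(35,255,255),(270,255,50,60))}
B=np.array([[x,y,z] for x in(-22,22) for y in(-18,18) for z in(8,60)])/1e3
def cost(p):
    J=0
    for c,m in my.items():
        h=cv2.convexHull((proj(c,place(p,B))*16).astype(np.float32)).astype(np.int32)
        # antialiased silhouette
        a=cv2.fillConvexPoly(np.zeros(m.shape,np.uint8),h,255,cv2.LINE_AA,4)
        J+=np.abs(a.astype(float)-cv2.GaussianBlur(m,(3,3),0)).sum()/255/max(1,m.sum()/255)
    return J
z0=tri({'top':(349.5,237.5)},.06)[0]
b=min((minimize(cost,[z0[0],z0[1],y],method='Nelder-Mead',options=dict(initial_simplex=[[z0[0]+a,z0[1]+e,y+g] for a,e,g in((0,0,0),(.01,0,0),(0,.01,0),(0,0,.2))])) for y in(0,.15,.3,-.15)),key=lambda r:r.fun)
print('rest',b.x,np.degrees(b.x[2]),b.fun)
for c,im,q in(('top',T,(340,235)),('side',S,(303,221))):
    m=mask(im,(0,170,120),(6,255,255),(q[0]-14,q[1]-14,28,28))|mask(im,(174,170,120),(180,255,255),(q[0]-14,q[1]-14,28,28))
m={c:(mask(im,(0,190,130),(5,255,255),bx)|mask(im,(175,190,130),(180,255,255),bx)) for c,im,bx in(('top',T,(258,196,18,20)),('side',S,(294,214,18,16)))}
cen={c:[v.nonzero()[1].mean(),v.nonzero()[0].mean()] for c,v in m.items()};print('knob',cen,tri(cen),'pred',place(d,[-.067,0,.042]))
for c,bx in(('top',(180,110,240,200)),('side',(190,130,240,200))):
    im=(T if c=='top' else S).copy();big=cv2.resize(im,None,fx=3,fy=3,interpolation=cv2.INTER_CUBIC)
    for P,col in((place(d,L),(255,255,0)),(place(b.x,B),(255,0,255)),(place(b.x,[[-.022,0,.04],[.022,0,.04],[0,0,.045]]),(0,255,0)),(place(d,[[-.055,-.075,.008],[-.055,.075,.008]]),(0,255,0))):
        for u in proj(c,P): cv2.circle(big,tuple(np.round(u*3+1).astype(int)),3,col,-1)
    cv2.imwrite(f'pics/ov_{c}.png',big[bx[1]*3:(bx[1]+bx[3])*3,bx[0]*3:(bx[0]+bx[2])*3])
a,b2=[cv2.imread(f'pics/ov_{c}.png') for c in('top','side')]
cv2.imwrite('pics/ov.png',np.hstack([a[100:450,160:560],b2[110:540:,230:530][:350]]))
E
python3 fit.py
```

```text
dock [ 0.61697829  0.06340312 -0.05854756] -3.3545279553193454
[[0.2, -0.9], [0.0, -2.4], [-0.3, -0.4], [0.1, -0.3], [-1.6, -0.1], [2.4, 0.8], [0.0, -0.3], [-0.4, -1.3], [0.1, -0.1], [-0.9, 0.3], [-0.5, 2.8], [-0.7, 0.9]]
rest [ 0.4843744  -0.12459534  0.06990679] 4.005363772610343 0.570018635347314fit.py:26: RuntimeWarning: Mean of empty slice.
  cen={c:[v.nonzero()[1].mean(),v.nonzero()[0].mean()] for c,v in m.items()};print('knob',cen,tri(cen),'pred',place(d,[-.067,0,.042]))
  ret = ret.dtype.type(ret / rcount)
Traceback (most recent call last):
  File "fit.py", line 26, in <module>
    cen={c:[v.nonzero()[1].mean(),v.nonzero()[0].mean()] for c,v in m.items()};print('knob',cen,tri(cen),'pred',place(d,[-.067,0,.042]))
                                                                                                ~~~^^^^^
  File "h.py", line 11, in tri
    r=least_squares(f,[.55,0,.05]);return r.x,r.fun
ValueError: Residuals are not finite in the initial point.
```

```bash
python3 - <<'E'
import re
s=open('fit.py').read()
s=re.sub(r"my=\{.*\}\n","my={'top':mask(T,(16,120,60),(35,255,255),(330,220,35,40)),'side':mask(S,(16,150,60),(35,255,255),(275,260,40,45))}\nprint([int(v.sum()/255) for v in my.values()])\n",s)
s=re.sub(r"for c,im,q in.*\n.*\n","",s)
s=s.replace("(0,190,130),(5,","(0,150,90),(8,").replace("(175,190,130)","(172,150,90)").replace("print('knob'","[print(cv2.cvtColor(i[q[1]:q[1]+1,q[0]:q[0]+1],cv2.COLOR_BGR2HSV),v.sum()/255) for i,q,v in((T,(266,207),m['top']),(S,(303,221),m['side']),(T,(347,238),my['top']))];print('knob'")
s=s.replace("-67,0,42]])/1e3\nt=","-67,0,42],[-55,75,8],[-55,-75,8]])/1e3\nt=").replace("[257,291]])","[257,291],[167,273],[350,290]])")
open('fit.py','w').write(s)
E
python3 fit.py
```

```text
dock [ 0.6172789   0.06338134 -0.06123575] -3.508549972609974
[[0.2, -1.1], [-0.0, -2.5], [-0.3, -0.6], [0.1, -0.4], [-1.6, -0.3], [2.4, 0.7], [-0.0, -0.4], [-1.2, 0.7], [1.0, 0.4], [-0.4, -1.3], [0.2, -0.1], [-0.8, 0.3], [-0.4, 2.8], [-0.6, 0.8]]
[358, 736]
rest [ 0.48397159 -0.1243953   0.14619432] 8.376317244847218 0.44114604914105554
[[[  1 178 150]]] 80.0
[[[  2 243 251]]] 94.0
[[[ 21 161 165]]] 358.0
knob {'top': [np.float64(264.6125), np.float64(206.425)], 'side': [np.float64(302.2340425531915), np.float64(220.74468085106383)]} (array([0.55050991, 0.06979256, 0.04362052]), array([ 0.00425775, -0.02759563, -0.02956612,  0.00563814])) pred [[0.55040448 0.06748157 0.042     ]]
```

View pics/ov.png

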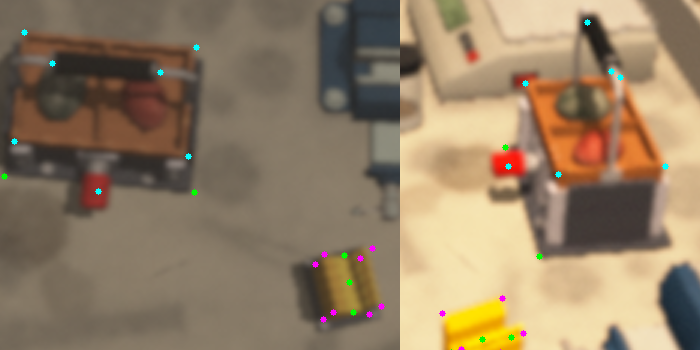

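```bash
python3 - <<'E'
from h import *
o=monitor.get_obs();p=np.array(o['eef_pos']);Rt=R.from_quat(np.roll(o['tool_rot'],-1)).as_matrix()
print(Rt.round(3))
d=(np.array([.55,.069,.25])-p)
print((Rt.T@d/.2).round(3), np.degrees(np.arctan2(Rt[1,0],Rt[0,0])))
E
```

```text
[[ 0.92   0.392  0.   ]
 [ 0.392 -0.92  -0.   ]
 [ 0.     0.    -1.   ]]
[ 2.665 -2.615 -0.094] 23.078128471094512
```

The overlay fits the dock well. The rest will be refined later. I'll move towards the knob now, in stages.

Request:
{"op": "jog_arm", "data": {
  "plan": [
    {"x":0.1,"y":-0.1},
    {"x":0.25,"y":-0.245},
    {"x":0.4,"y":-0.39},
    {"x":0.55,"y":-0.54},
    {"x":0.7,"y":-0.69},
    {"x":0.85,"y":-0.83},
    {"x":0.99,"y":-0.97},
    {"x":0.99,"y":-0.97}
  ],
  "hand": 1,
  "grip_force": 60
}}

```text
invalid input at $.plan[0]: expected keys x, y, z, wx, wy, wz
```

Request:
{"op": "jog_arm", "data": {
  "plan": [
    {"x":0.1,"y":-0.1},
    {"x":0.25,"y":-0.245},
    {"x":0.4,"y":-0.39},
    {"x":0.55,"y":-0.54},
    {"x":0.7,"y":-0.69},
    {"x":0.85,"y":-0.83},
    {"x":0.99,"y":-0.97},
    {"x":0.99,"y":-0.97}
  ]
}}

```text
invalid input at $.plan[0]: expected keys x, y, z, wx, wy, wz
```

```bash
cat >> h.py <<'E'
def go(pos,yaw,pitchzero=True):
    "numbers for the move: tool-frame shift/turn to TCP pos, tool x yaw (deg), pointing down"
    o=monitor.get_obs();p=np.array(o['eef_pos']);Rt=R.from_quat(np.roll(o['tool_rot'],-1))
    G=R.from_euler('z',yaw,degrees=True)*R.from_euler('x',180,degrees=True)
    print('t',round(o['t'],2),'p',p.round(4),'yaw',np.degrees(np.arctan2(*Rt.as_matrix()[[1,0],0])).round(2),'F',np.round(o['contact_force'],1),'w',round(o['gripper_width'],3))
    print(' shift',(Rt.inv().apply(np.array(pos)-p)/.2).round(4),'turn',((Rt.inv()*G).as_rotvec()/np.pi).round(4))
E
python3 - <<'E'
from h import *
# knob grasp 3 mm toward robot
a=np.radians(-3.5);print(go([.550-.003*np.cos(a),.069-.003*np.sin(a),.16],-3.5))
c={k:finder.place_of(k,'rest_notch')[0]['location'] for k in K if snap(k,'r_'+k) is not None}
print(c,tri(c),tri({'top':c['top']},.045))
E
```

```text
t 0.9 p [ 0.2646 -0.621   0.2313] yaw 23.08 F [ 0.3 -0.5 -0.7] w 1.005
 shift [ 2.6516 -2.6213  0.3565] turn [ 0.     -0.      0.1477]
None
{'top': [351.1, 236.2], 'side': [293.5, 278.3]} (array([ 0.48413388, -0.12709164,  0.050924  ]), array([-0.06763974,  0.54846594,  0.48636413, -0.0861391 ])) (array([ 0.48620429, -0.1282343 ,  0.05      ]), array([8.08740310e-07, 2.52613603e-07]))
```

Request:
{"op": "jog_arm", "data": {
  "plan": [
    {"x":0.13,"y":-0.13,"z":0,"wx":0,"wy":0,"wz":0},
    {"x":0.27,"y":-0.265,"z":0,"wx":0,"wy":0,"wz":0},
    {"x":0.41,"y":-0.4,"z":0,"wx":0,"wy":0,"wz":0},
    {"x":0.55,"y":-0.54,"z":0,"wx":0,"wy":0,"wz":0},
    {"x":0.69,"y":-0.68,"z":0,"wx":0,"wy":0,"wz":0},
    {"x":0.83,"y":-0.82,"z":0,"wx":0,"wy":0,"wz":0},
    {"x":0.97,"y":-0.96,"z":0,"wx":0,"wy":0,"wz":0}
  ],
  "hand": 1,
  "grip_force": 60
}}

```text
t: 1.68
eef_pos: [0.3682, -0.3666, 0.2316]
tool_rot: [0.0, 0.98, 0.2, 0.0]
contact_force: [1.1, 0.5, 0.4]
gripper_width: 1.0
```

Request:
{"op": "jog_arm", "data": {
  "plan": [
    {"x":0.13,"y":-0.13,"z":0,"wx":0,"wy":0,"wz":0},
    {"x":0.27,"y":-0.265,"z":0,"wx":0,"wy":0,"wz":0},
    {"x":0.41,"y":-0.4,"z":0,"wx":0,"wy":0,"wz":0},
    {"x":0.55,"y":-0.54,"z":0,"wx":0,"wy":0,"wz":0},
    {"x":0.69,"y":-0.68,"z":0,"wx":0,"wy":0,"wz":0},
    {"x":0.83,"y":-0.82,"z":0,"wx":0,"wy":0,"wz":0},
    {"x":0.97,"y":-0.96,"z":0,"wx":0,"wy":0,"wz":0}
  ]
}}

```text
t: 2.27
eef_pos: [0.4719, -0.1121, 0.2319]
tool_rot: [0.001, 0.98, 0.2, 0.001]
contact_force: [0.8, -0.9, -0.5]
gripper_width: 0.994
```

```bash
python3 - <<'E'
from h import *
a=np.radians(-3.5);go([.550-.003*np.cos(a),.069-.003*np.sin(a),.12],-3.5)
E
```

```text
t 2.27 p [ 0.4719 -0.1121  0.2319] yaw 23.06 F [ 0.8 -0.9 -0.5] w 0.994
 shift [ 0.6999 -0.6879  0.5592] turn [ 0.0004 -0.0004  0.1475]
```

Request:
{"op": "jog_arm", "data": {
  "plan": [
    {"x":0.14,"y":-0.135,"z":0,"wx":0,"wy":0,"wz":0.037},
    {"x":0.28,"y":-0.275,"z":0,"wx":0,"wy":0,"wz":0.074},
    {"x":0.42,"y":-0.41,"z":0.05,"wx":0,"wy":0,"wz":0.11},
    {"x":0.55,"y":-0.54,"z":0.15,"wx":0,"wy":0,"wz":0.1475},
    {"x":0.65,"y":-0.64,"z":0.28,"wx":0,"wy":0,"wz":0.1475},
    {"x":0.7,"y":-0.688,"z":0.43,"wx":0,"wy":0,"wz":0.1475},
    {"x":0.7,"y":-0.688,"z":0.56,"wx":0,"wy":0,"wz":0.1475},
    {"x":0.7,"y":-0.688,"z":0.56,"wx":0,"wy":0,"wz":0.1475}
  ]
}}

```text
t: 2.93
eef_pos: [0.5436, 0.0704, 0.1149]
tool_rot: [0.001, 1.0, -0.029, -0.004]
contact_force: [-1.3, -0.7, 0.3]
gripper_width: 0.997
```

```bash
python3 - <<'E'
from h import *
a=np.radians(-3.5);go([.550-.003*np.cos(a),.069-.003*np.sin(a),.024],-3.5)
T=snap('top','t1');S=snap('side','s1')
c={'top':finder.place_of('top','lock_pin'),'side':finder.place_of('side','lock_pin')};print(c)
crop(S,(230,150,160,130),4,'s1c')
E
```

```text
t 2.93 p [0.5436 0.0704 0.1149] yaw -3.29 F [-1.3 -0.7  0.3] w 0.997
 shift [0.0207 0.0043 0.4541] turn [0.0007 0.0023 0.0012]
{'top': [{'location': [246.7, 280.0], 'confidence': 0.71}], 'side': [{'location': [301.5, 221.9], 'confidence': 0.64}]}
```

View pics/s1c.png

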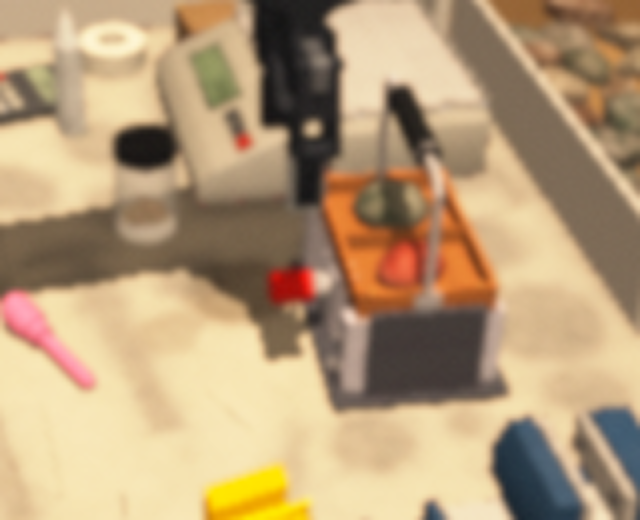

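The side crop shows the gripper above the red knob (full px 302.5,221.5) with the jaws across its axis. I'll descend and close.

Request:
{"op": "jog_arm", "data": {
  "plan": [
    {"x":0.018,"y":0.004,"z":0.1,"wx":0,"wy":0.002,"wz":0.001},
    {"x":0.018,"y":0.004,"z":0.2,"wx":0,"wy":0.002,"wz":0.001},
    {"x":0.018,"y":0.004,"z":0.3,"wx":0,"wy":0.002,"wz":0.001},
    {"x":0.018,"y":0.004,"z":0.4,"wx":0,"wy":0.002,"wz":0.001},
    {"x":0.018,"y":0.004,"z":0.455,"wx":0,"wy":0.002,"wz":0.001},
    {"x":0.018,"y":0.004,"z":0.455,"wx":0,"wy":0.002,"wz":0.001},
    {"x":0.018,"y":0.004,"z":0.455,"wx":0,"wy":0.002,"wz":0.001}
  ]
}}

```text
t: 3.72
eef_pos: [0.5528, 0.0667, 0.0319]
tool_rot: [0.001, 0.999, -0.033, 0.006]
contact_force: [-0.5, 1.0, 0.2]
gripper_width: 1.0
```

Request:
{"op": "jog_arm", "data": {
  "plan": [
    {"x":0,"y":0,"z":0,"wx":0,"wy":0,"wz":0},
    {"x":0,"y":0,"z":0,"wx":0,"wy":0,"wz":0},
    {"x":0,"y":0,"z":0,"wx":0,"wy":0,"wz":0},
    {"x":0,"y":0,"z":0,"wx":0,"wy":0,"wz":0},
    {"x":0,"y":0,"z":0,"wx":0,"wy":0,"wz":0},
    {"x":0,"y":0,"z":0,"wx":0,"wy":0,"wz":0}
  ],
  "hand": -1,
  "grip_force": 40
}}

```text
t: 4.22
eef_pos: [0.5533, 0.0693, 0.0325]
tool_rot: [-0.001, 0.999, -0.033, 0.007]
contact_force: [-0.9, 4.6, 2.1]
gripper_width: 0.239
```

```bash
python3 - <<'E'
from h import *
T=snap('top','t2');S=snap('side','s2')
go([.547-.08*np.cos(np.radians(3.5)),.069+.08*np.sin(np.radians(3.5)),.024],-3.5);print(monitor.get_obs()['torque'])
E
```

```text
t 4.32 p [0.5533 0.0693 0.0325] yaw -3.72 F [-1.1  5.9  3.5] w 0.239
 shift [-0.4317  0.0051  0.0368] turn [-0.0007 -0.0041 -0.0012]
[1.08497901 0.09311344 0.03506577]
```

```bash
python3 - <<'E'
from h import *
o=monitor.get_obs();print(np.round(o['q'],3),np.round(o['joint_vel'],3),np.round(o['joint_torque'],1))
S=cv2.imread('pics/s2.png');T=cv2.imread('pics/t2.png')
g=lambda im,b:cv2.resize(im[b[1]:b[1]+b[3],b[0]:b[0]+b[2]],None,fx=4,fy=4,interpolation=cv2.INTER_CUBIC)
cv2.imwrite('pics/c2.png',np.hstack([g(S,(260,150,100,130)),g(T,(220,130,100,130))]))
E
```

```text
[-0.033  0.562 -0.261  1.977  0.243  0.618 -2.088] [ 0.     0.001  0.001  0.     0.001  0.    -0.   ] [  2.9 -53.1   0.7 -17.2   0.9   0.5  -0. ]
```

View pics/c2.png

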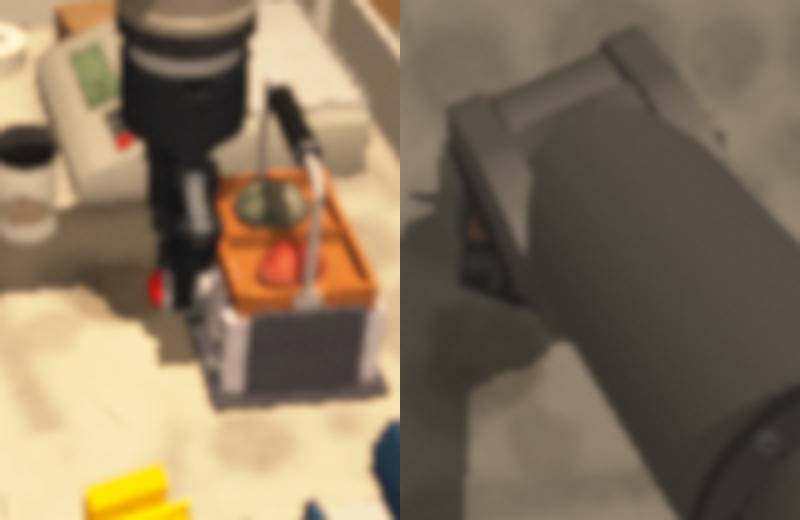

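The pads hold only the front half of the knob (x 3 mm too far ahead, z 8 mm too high). I'll reopen and settle it lower and further back.

Request:
{"op": "jog_arm", "data": {
  "plan": [
    {"x":0,"y":0,"z":0,"wx":0,"wy":0,"wz":0},
    {"x":0,"y":0,"z":0,"wx":0,"wy":0,"wz":0},
    {"x":-0.032,"y":0,"z":0.02,"wx":0,"wy":-0.004,"wz":-0.001},
    {"x":-0.032,"y":0,"z":0.037,"wx":0,"wy":-0.004,"wz":-0.001},
    {"x":-0.032,"y":0,"z":0.037,"wx":0,"wy":-0.004,"wz":-0.001},
    {"x":-0.032,"y":0,"z":0.037,"wx":0,"wy":-0.004,"wz":-0.001},
    {"x":-0.032,"y":0,"z":0.037,"wx":0,"wy":-0.004,"wz":-0.001}
  ],
  "hand": 0.2
}}

```text
t: 4.9
eef_pos: [0.547, 0.0695, 0.0248]
tool_rot: [-0.001, 1.0, -0.031, 0.0]
contact_force: [0.4, -0.4, 0.5]
gripper_width: 0.6
```

```bash
python3 - <<'E'
from h import *
go([.547,.069,.024],-3.5);o=monitor.get_obs();print(np.round(o['q'],3),np.round(o['joint_vel'],3))
E
```

```text
t 4.9 p [0.547  0.0695 0.0248] yaw -3.56 F [ 0.4 -0.4  0.5] w 0.6
 shift [0.0003 0.0023 0.0042] turn [-0.0006 -0.     -0.0003]
[-0.033  0.573 -0.262  1.985  0.243  0.613 -2.087] [-0.    -0.005 -0.003 -0.005 -0.     0.    -0.   ]
```

Request:
{"op": "jog_arm", "data": {
  "plan": [
    {"x":0,"y":0,"z":0,"wx":0,"wy":0,"wz":0},
    {"x":0,"y":0,"z":0,"wx":0,"wy":0,"wz":0},
    {"x":0,"y":0,"z":0,"wx":0,"wy":0,"wz":0},
    {"x":0,"y":0,"z":0,"wx":0,"wy":0,"wz":0},
    {"x":0,"y":0,"z":0,"wx":0,"wy":0,"wz":0}
  ],
  "hand": -1,
  "grip_force": 50
}}

```text
t: 5.32
eef_pos: [0.5471, 0.07, 0.025]
tool_rot: [-0.001, 1.0, -0.031, 0.0]
contact_force: [-0.4, 1.9, 0.4]
gripper_width: 0.235
```

Request:
{"op": "jog_arm", "data": {
  "plan": [
    {"x":-0.02,"y":0,"z":0,"wx":0,"wy":0,"wz":0},
    {"x":-0.05,"y":0,"z":0,"wx":0,"wy":0,"wz":0},
    {"x":-0.08,"y":0,"z":0,"wx":0,"wy":0,"wz":0},
    {"x":-0.1,"y":0,"z":0,"wx":0,"wy":0,"wz":0},
    {"x":-0.1,"y":0,"z":0,"wx":0,"wy":0,"wz":0},
    {"x":-0.1,"y":0,"z":0,"wx":0,"wy":0,"wz":0}
  ]
}}

```text
t: 5.82
eef_pos: [0.5266, 0.071, 0.025]
tool_rot: [-0.001, 1.0, -0.031, -0.0]
contact_force: [-0.1, 0.0, -0.2]
gripper_width: 0.237
```

```bash
python3 - <<'E'
from h import *
go([.547-.085*np.cos(np.radians(3.5)),.069+.085*np.sin(np.radians(3.5)),.0245],-3.5)
S=snap('side','s3');crop(S,(250,180,90,80),6,'s3c')
E
```

```text
t 5.82 p [0.5266 0.071  0.025 ] yaw -3.52 F [-0.1  0.  -0.2] w 0.237
 shift [-0.3223  0.0041  0.0024] turn [-0.0007  0.     -0.0001]
```

The pin slides with almost no force, so I'll keep drawing it straight out and then lift it.

Request:
{"op": "jog_arm", "data": {
  "plan": [
    {"x":-0.05,"y":0,"z":0,"wx":0,"wy":0,"wz":0},
    {"x":-0.11,"y":0,"z":0,"wx":0,"wy":0,"wz":0},
    {"x":-0.17,"y":0,"z":0,"wx":0,"wy":0,"wz":0},
    {"x":-0.23,"y":0,"z":0,"wx":0,"wy":0,"wz":0},
    {"x":-0.29,"y":0,"z":0,"wx":0,"wy":0,"wz":0},
    {"x":-0.34,"y":0,"z":0,"wx":0,"wy":0,"wz":0},
    {"x":-0.34,"y":0,"z":0,"wx":0,"wy":0,"wz":0},
    {"x":-0.34,"y":0,"z":-0.1,"wx":0,"wy":0,"wz":0},
    {"x":-0.34,"y":0,"z":-0.25,"wx":0,"wy":0,"wz":0},
    {"x":-0.34,"y":0,"z":-0.35,"wx":0,"wy":0,"wz":0},
    {"x":-0.34,"y":0,"z":-0.35,"wx":0,"wy":0,"wz":0}
  ]
}}

```text
t: 6.78
eef_pos: [0.4621, 0.0757, 0.0986]
tool_rot: [-0.002, 1.0, -0.031, 0.004]
contact_force: [0.9, 0.1, -0.2]
gripper_width: 0.234
```

```bash
python3 - <<'E'
from h import *
go([.4,-.12,.1],8)
S=snap('side','s4');T=snap('top','t4')
g=lambda im,b:cv2.resize(im[b[1]:b[1]+b[3],b[0]:b[0]+b[2]],None,fx=4,fy=4,interpolation=cv2.INTER_CUBIC)
cv2.imwrite('pics/c4.png',np.hstack([g(S,(230,170,120,140)),g(T,(300,190,80,140))]))
E
```

```text
t 6.78 p [0.4621 0.0757 0.0986] yaw -3.55 F [ 0.9  0.1 -0.2] w 0.234
 shift [-0.2492  0.996  -0.0129] turn [-0.0011 -0.0024 -0.0642]
```

View pics/c4.png

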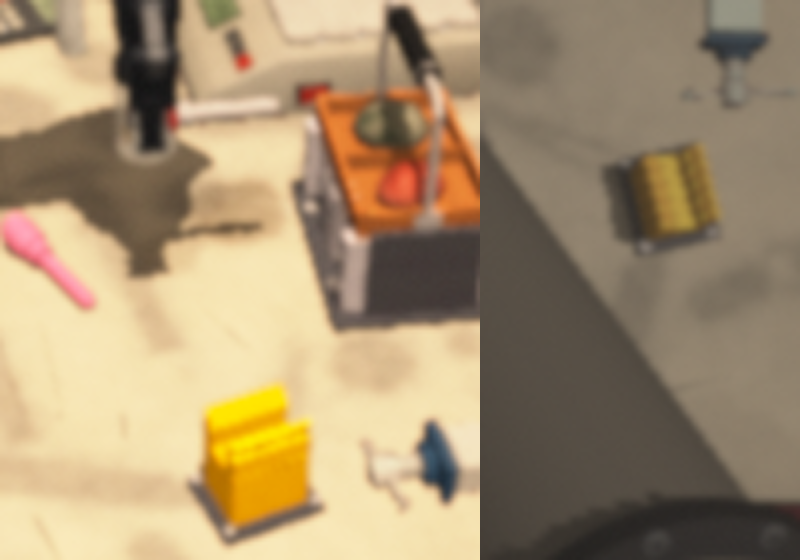

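The pin is free and held level. The rest's foot and lip corners are sharp in this picture, so I'll fit the rest again from them.

```bash
cat > rest.py <<'E'
from h import *
def fitp(h=.004):
    L=np.array([[-29,25,h*1e3],[-29,-25,h*1e3],[-22,18,60],[-22,-18,60],[22,-18,60],[22,18,60]])/1e3
    t=np.array([[643,249],[718,236],[641,237],[719,222],[704,145],[633,158]])/4+[180,190]
    Ls=np.array([[-29,25,h*1e3],[-29,-25,h*1e3],[29,-25,h*1e3],[-22,18,60],[22,18,60],[22,-18,60]])/1e3
    s=np.array([[193,484],[231,541],[322,507],[207,406],[286,387],[311,424]])/4+[230,170]
    f=lambda p:np.r_[(proj('top',place(p,L))-t).ravel(),(proj('side',place(p,Ls))-s).ravel()]
    r=least_squares(f,[.484,-.125,.15],loss='soft_l1');return r.x,f(r.x)
if __name__=='__main__':
    b,res=fitp();print(b,np.degrees(b[2]));print(res.reshape(-1,2).round(1).tolist())
    S=cv2.imread('pics/s4.png');T=cv2.imread('pics/t4.png');out=[]
    for c,im,bx in(('top',T,(325,215,50,50)),('side',S,(265,255,60,60))):
        x,y,w,h=bx;s=8;g=cv2.resize(im[y:y+h,x:x+w],None,fx=s,fy=s,interpolation=cv2.INTER_CUBIC)
        def ln(A,col,close=True): cv2.polylines(g,[np.round((proj(c,place(b,np.array(A)/1e3))-[x,y]+.5)*s).astype(int)],close,col,1)
        ln([[-29,-25,4],[-29,25,4],[29,25,4],[29,-25,4]],(255,0,0));ln([[-22,-18,60],[-22,18,60],[22,18,60],[22,-18,60]],(255,0,255))
        ln([[-22,0,40],[22,0,40]],(0,255,0))
        for e in(-7,7): ln([[-22,e,53],[22,e,53]],(0,255,255))
        out.append(cv2.resize(g,(400,400)))
    cv2.imwrite('pics/rest.png',np.hstack(out))
E
python3 rest.py
```

```text
[ 0.48480157 -0.12366114  0.23359351] 13.383922416163658
[[-2.0, 1.1], [0.0, -0.1], [4.4, -2.1], [0.5, -1.7], [-0.4, -1.5], [1.9, -1.5], [-2.4, -1.6], [-1.8, 0.8], [0.7, 0.3], [-1.4, -0.3], [-1.8, -1.7], [0.2, 0.3]]
```

View pics/rest.png

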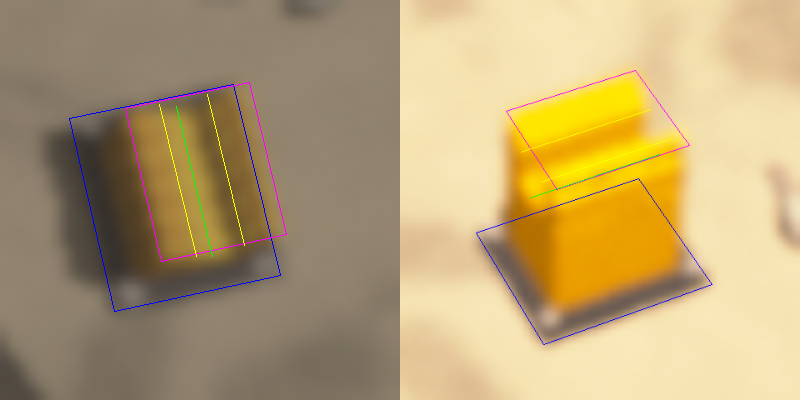

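```bash
cat > sil.py <<'E'
from h import *
S=cv2.imread('pics/s4.png');T=cv2.imread('pics/t4.png')
box={'top':(328,218,42,42),'side':(272,258,46,46)};soft={}
for c,im in(('top',T),('side',S)):
    x,y,w,h=box[c];g=cv2.cvtColor(im.astype(np.float32)/255,cv2.COLOR_BGR2LAB)[y:y+h,x:x+w,2]
    bg=np.median(np.r_[g[0],g[-1],g[:,0],g[:,-1]]);hi=np.percentile(g,95)
    th={'top':.3,'side':.4}[c]
    big=cv2.resize(g,None,fx=4,fy=4,interpolation=cv2.INTER_CUBIC)
    soft[c]=((big-bg)/(hi-bg)>th).astype(np.uint8);print(c,bg,hi,soft[c].sum()/16)
def pc(ys,zs): return np.array([[x,y,z] for x in(-22,22) for y,z in zip(ys,zs)])/1e3
parts=[pc([-18,18,-18,18],[5,5,40,40]),pc([7,18,18,7,11],[40,40,60,53,60]),pc([-7,-18,-18,-7,-11],[40,40,60,53,60])]
def sil(c,p):
    x,y,w,h=box[c];m=np.zeros((h*4,w*4),np.uint8)
    for q in parts:
        u=((proj(c,place(p,q))-[x,y]+.5)*4-.5).astype(np.float32)
        cv2.fillConvexPoly(m,np.round(cv2.convexHull(u)*16).astype(np.int32),255,cv2.LINE_AA,4)
    return m/255.
def cost(p,cs,sh=None): return sum(np.abs(sil(c,p)-soft[c]).mean()/soft[c].mean() for c in cs)
def fit(cs):
    r=[]
    for y in(.1,.17,.24):
        s=[[.485,-.124,y],[.491,-.124,y],[.485,-.118,y],[.485,-.124,y+.1]]
        r.append(minimize(cost,s[0],args=(cs,),method='Nelder-Mead',options=dict(initial_simplex=s)))
    r=min(r,key=lambda r:r.fun);print(cs,r.x.round(4),np.degrees(r.x[2]).round(2),round(r.fun,3));return r.x
for cs in(['top'],['side'],['top','side']): b=fit(cs)
out=[]
for c,im in(('top',T),('side',S)):
    x,y,w,h=box[c];g=cv2.resize(im[y:y+h,x:x+w],None,fx=4,fy=4,interpolation=cv2.INTER_CUBIC)
    for m,col in((soft[c],(255,0,0)),((sil(c,b)>.5).astype(np.uint8),(255,0,255))):
        cv2.drawContours(g,cv2.findContours(m,0,1)[0],-1,col,1)
    A=proj(c,place(b,[[-.022,0,.04],[.022,0,.04]]));A=np.round((A-[x,y]+.5)*4).astype(int);cv2.line(g,tuple(A[0]),tuple(A[1]),(0,255,0),1)
    out.append(cv2.resize(g,(400,400)))
cv2.imwrite('pics/sil.png',np.hstack(out))
E
python3 sil.py
```

```text
top 12.890625 41.732033 339.25
side 26.101562 87.18359 718.3125
['top'] [ 0.4852 -0.1255  0.309 ] 17.71 0.254
['side'] [ 0.4851 -0.1218  0.1378] 7.9 0.095
['top', 'side'] [ 0.485  -0.1236  0.2387] 13.67 0.364
```

View pics/sil.png

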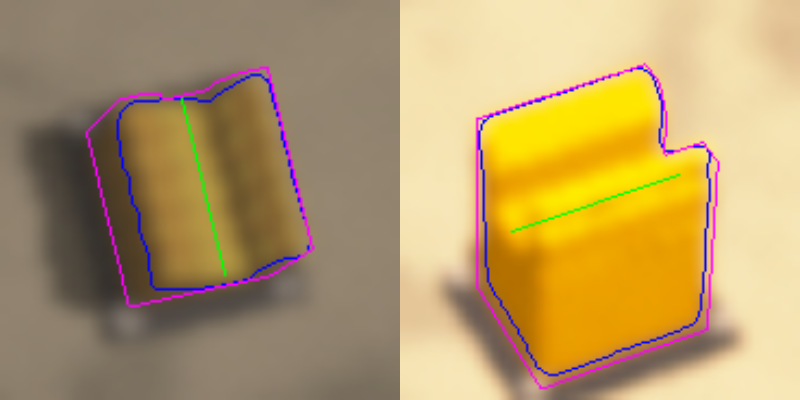

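```bash
python3 - <<'E'
from h import *
a=np.radians(-3.55);kn=np.array([.4621,.0757,.0986+.017])+.0035*np.array([np.cos(a),np.sin(a),0])
P=[kn+s*np.array([np.cos(a),np.sin(a),0]) for s in(.023,.049,.075)]
print(((proj('side',P)-[230,170]+.5)*4).round(1))
for dz in (.004,-.004): print(((proj('side',P[2]+[0,0,dz])-[230,170]+.5)*4).round(1))
S=cv2.imread('pics/s4.png');g=cv2.resize(S[170:310,230:350],None,fx=4,fy=4,interpolation=cv2.INTER_CUBIC)
L=cv2.cvtColor(g,cv2.COLOR_BGR2LAB)
for x in(200,220,240,260,270,276,280,284,290): # bright steel rows: low b channel
    col=L[80:135,x,2].astype(float);w=np.clip(col.max()-4-col,0,None);print(x,(w*np.arange(80,135)).sum()/w.sum(),col.min(),col.max())
b=np.radians(13.4);kn=np.array([.485,-.124,.045])-.049*np.array([np.cos(b),np.sin(b),0])
tcp=kn-.0035*np.array([np.cos(b),np.sin(b),0])-[0,0,.017];print(tcp)
go(tcp+[0,0,.072],13.4)
E
```

```text
[[191.1 113.7]
 [234.9 110.6]
 [278.4 107.6]]
[[278.6 101.9]]
[[278.2 113.3]]
200 111.67857142857143 143.0 154.0
220 107.78735632183908 143.0 155.0
240 104.14285714285714 144.0 155.0
260 100.95212765957447 143.0 155.0
270 101.02116402116403 144.0 155.0
276 100.06896551724138 144.0 155.0
280 99.6319018404908 144.0 155.0
284 98.76282051282051 145.0 155.0
290 96.8698224852071 145.0 155.0
[ 0.43392927 -0.13616676  0.028     ]
t 6.88 p [0.4599 0.075  0.0955] yaw -3.56 F [-0.   0.4 -0.9] w 0.239
 shift [-0.0642  1.0619 -0.0253] turn [-0.0007 -0.0009 -0.0942]
```

Request:
{"op": "jog_arm", "data": {
  "plan": [
    {"x":-0.01,"y":0.12,"z":-0.02,"wx":0,"wy":0,"wz":0},
    {"x":-0.02,"y":0.28,"z":-0.02,"wx":0,"wy":0,"wz":-0.02},
    {"x":-0.03,"y":0.44,"z":-0.02,"wx":0,"wy":0,"wz":-0.04},
    {"x":-0.04,"y":0.6,"z":-0.02,"wx":0,"wy":0,"wz":-0.06},
    {"x":-0.05,"y":0.76,"z":-0.02,"wx":0,"wy":0,"wz":-0.08},
    {"x":-0.06,"y":0.88,"z":-0.02,"wx":0,"wy":0,"wz":-0.094},
    {"x":-0.064,"y":0.97,"z":-0.02,"wx":0,"wy":-0.001,"wz":-0.094},
    {"x":-0.064,"y":1.0,"z":-0.02,"wx":0,"wy":-0.001,"wz":-0.094},
    {"x":-0.064,"y":1.0,"z":-0.02,"wx":0,"wy":-0.001,"wz":-0.094},
    {"x":-0.064,"y":1.0,"z":-0.02,"wx":0,"wy":-0.001,"wz":-0.094}
  ]
}}

```text
t: 7.72
eef_pos: [0.4345, -0.123, 0.0983]
tool_rot: [-0.002, 0.993, 0.116, -0.001]
contact_force: [0.7, 0.2, -0.2]
gripper_width: 0.235
```

```bash
python3 - <<'E'
from h import *
go([.4339,-.1362,.0850],13.4)
E
```

```text
t 7.72 p [ 0.4345 -0.123   0.0983] yaw 13.36 F [ 0.7  0.2 -0.2] w 0.235
 shift [-0.0182  0.0637  0.0662] turn [-0.001   0.0003 -0.0002]
```

Request:
{"op": "jog_arm", "data": {
  "plan": [
    {"x":-0.018,"y":0.064,"z":0.04,"wx":-0.001,"wy":0,"wz":0},
    {"x":-0.018,"y":0.064,"z":0.1,"wx":-0.001,"wy":0,"wz":0},
    {"x":-0.018,"y":0.064,"z":0.117,"wx":-0.001,"wy":0,"wz":0},
    {"x":-0.018,"y":0.064,"z":0.117,"wx":-0.001,"wy":0,"wz":0},
    {"x":-0.018,"y":0.064,"z":0.117,"wx":-0.001,"wy":0,"wz":0}
  ]
}}

```text
t: 8.13
eef_pos: [0.4339, -0.1355, 0.0746]
tool_rot: [-0.0, 0.993, 0.117, -0.001]
contact_force: [-0.1, -0.4, -0.5]
gripper_width: 0.237
```

```bash
python3 - <<'E'
from h import *
go([.4339,-.1362,.0350],13.4)
o=monitor.get_obs();S=snap('side','s5');T=snap('top','t5')
p=np.array(o['eef_pos']);a=np.radians(13.4);kn=p+[0,0,.017]+.0035*np.array([np.cos(a),np.sin(a),0])
out=[]
for c,im,bx in(('side',S,(255,235,64,64)),('top',T,(325,205,64,64))):
    x,y,w,h=bx;s=6.25;g=cv2.resize(im[y:y+h,x:x+w],None,fx=s,fy=s,interpolation=cv2.INTER_CUBIC)
    for r in(-.005,.005):
        A=[kn+q*np.array([np.cos(a),np.sin(a),0])+(np.array([0,0,r]) if c=='side' else r*np.array([-np.sin(a),np.cos(a),0])) for q in(.023,.075)]
        A=np.round((proj(c,A)-[x,y]+.5)*s).astype(int);cv2.line(g,tuple(A[0]),tuple(A[1]),(255,0,0),1)
    out.append(g)
cv2.imwrite('pics/c5.png',np.hstack(out))
E
```

```text
t 8.13 p [ 0.4339 -0.1355  0.0746] yaw 13.45 F [-0.1 -0.4 -0.5] w 0.237
 shift [-0.0005  0.0038  0.1977] turn [-0.0003  0.0005  0.0003]
```

View pics/c5.png

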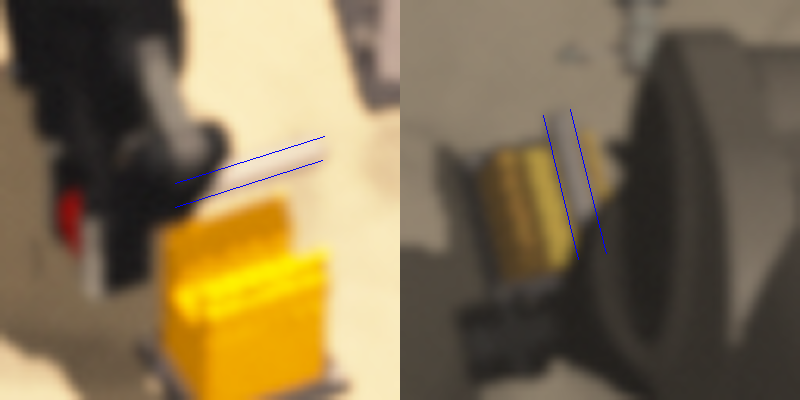

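The pin's actual shank matches my prediction in both views: side (225–325, 137–160), and top over the notch once parallax is allowed for. I'll lower it into the flare.

Request:
{"op": "jog_arm", "data": {
  "plan": [
    {"x":0,"y":0.002,"z":0.03,"wx":0,"wy":0,"wz":0},
    {"x":0,"y":0.002,"z":0.07,"wx":0,"wy":0,"wz":0},
    {"x":0,"y":0.002,"z":0.11,"wx":0,"wy":0,"wz":0},
    {"x":0,"y":0.002,"z":0.14,"wx":0,"wy":0,"wz":0},
    {"x":0,"y":0.002,"z":0.165,"wx":0,"wy":0,"wz":0},
    {"x":0,"y":0.002,"z":0.165,"wx":0,"wy":0,"wz":0},
    {"x":0,"y":0.002,"z":0.165,"wx":0,"wy":0,"wz":0}
  ]
}}

```text
t: 8.82
eef_pos: [0.4341, -0.136, 0.0416]
tool_rot: [-0.0, 0.993, 0.117, -0.001]
contact_force: [-0.5, -0.8, -0.7]
gripper_width: 0.241
```

```bash
python3 - <<'E'
from h import *
go([.4339,-.1362,.0280],13.4);print(monitor.get_obs()['torque'])
E
```

```text
t 8.82 p [ 0.4341 -0.136   0.0416] yaw 13.42 F [-0.5 -0.8 -0.7] w 0.241
 shift [-0.0009  0.0006  0.0681] turn [-0.0002  0.0004  0.0001]
[0.02961268 0.01150643 0.0010257 ]
```

Request:
{"op": "jog_arm", "data": {
  "plan": [
    {"x":0,"y":0,"z":0.015,"wx":0,"wy":0,"wz":0},
    {"x":0,"y":0,"z":0.03,"wx":0,"wy":0,"wz":0},
    {"x":0,"y":0,"z":0.045,"wx":0,"wy":0,"wz":0},
    {"x":0,"y":0,"z":0.058,"wx":0,"wy":0,"wz":0},
    {"x":0,"y":0,"z":0.058,"wx":0,"wy":0,"wz":0},
    {"x":0,"y":0,"z":0.058,"wx":0,"wy":0,"wz":0}
  ]
}}

```text
t: 9.32
eef_pos: [0.434, -0.136, 0.0299]
tool_rot: [-0.0, 0.993, 0.117, -0.001]
contact_force: [-0.9, 0.0, -1.4]
gripper_width: 0.241
```

```bash
python3 - <<'E'
from h import *
go([.4339,-.1362,.0280],13.4);print(monitor.get_obs()['torque'])
E
```

```text
t 9.32 p [ 0.434  -0.136   0.0299] yaw 13.43 F [-0.9  0.  -1.4] w 0.241
 shift [-0.0005  0.0009  0.0094] turn [-0.0002  0.0005  0.0002]
[-0.02104219  0.02203648 -0.01364359]
```

The shank is between the walls with no contact force. I'll lower the last 2 mm, release and rise.

Request:
{"op": "jog_arm", "data": {
  "plan": [
    {"x":0,"y":0,"z":0.006,"wx":0,"wy":0,"wz":0},
    {"x":0,"y":0,"z":0.011,"wx":0,"wy":0,"wz":0},
    {"x":0,"y":0,"z":0.011,"wx":0,"wy":0,"wz":0}
  ]
}}

```text
t: 9.57
eef_pos: [0.4341, -0.1361, 0.0279]
tool_rot: [-0.0, 0.993, 0.117, -0.001]
contact_force: [-0.7, -1.0, 4.1]
gripper_width: 0.237
```

Request:
{"op": "jog_arm", "data": {
  "plan": [
    {"x":0,"y":0,"z":0,"wx":0,"wy":0,"wz":0},
    {"x":0,"y":0,"z":0,"wx":0,"wy":0,"wz":0},
    {"x":0,"y":0,"z":0,"wx":0,"wy":0,"wz":0},
    {"x":0,"y":0,"z":0,"wx":0,"wy":0,"wz":0},
    {"x":0,"y":0,"z":-0.06,"wx":0,"wy":0,"wz":0},
    {"x":0,"y":0,"z":-0.16,"wx":0,"wy":0,"wz":0},
    {"x":0,"y":0,"z":-0.3,"wx":0,"wy":0,"wz":0},
    {"x":0,"y":0,"z":-0.48,"wx":0,"wy":0,"wz":0},
    {"x":0,"y":0,"z":-0.66,"wx":0,"wy":0,"wz":0},
    {"x":0,"y":0,"z":-0.84,"wx":0,"wy":0,"wz":0},
    {"x":0,"y":0,"z":-0.96,"wx":0,"wy":0,"wz":0},
    {"x":0,"y":0,"z":-0.96,"wx":0,"wy":0,"wz":0}
  ],
  "hand": 0.3
}}

```text
t: 10.57
eef_pos: [0.4374, -0.1367, 0.225]
tool_rot: [0.002, 0.993, 0.117, 0.004]
contact_force: [0.7, -0.7, 0.4]
gripper_width: 0.649
```

```bash
python3 - <<'E'
from h import *
# rise check + refined caddy grip, from black-sleeve mask
S=snap('side','s6');T=snap('top','t6')
print({c:[(d['location'],d['confidence']) for d in finder.place_of(c,t)[:2]] for t in('caddy_grip',) for c in K},[finder.place_of(c,'pin_shank')[:2] for c in K])
for yaw in(86.5,-93.5): go([.617,.0634,.23],yaw)
g=lambda im,b,s=4:cv2.resize(im[b[1]:b[1]+b[3],b[0]:b[0]+b[2]],(400,400),interpolation=cv2.INTER_CUBIC)
cv2.imwrite('pics/c6.png',np.hstack([g(S,(260,240,64,64)),g(T,(225,140,75,75))]))
E
```

```text
{'top': [([268.2, 163.9], 0.91), ([266.8, 196.9], 0.39)], 'side': [([329.0, 180.7], 0.64)]} [[{'location': [265.0, 272.9], 'confidence': 0.78}, {'location': [350.4, 239.4], 'confidence': 0.49}], [{'location': [247.2, 236.3], 'confidence': 0.76}, {'location': [294.2, 278.4], 'confidence': 0.71}]]
t 10.87 p [ 0.4334 -0.1359  0.2184] yaw 13.43 F [-0.3  0.3 -0.1] w 0.648
 shift [ 1.1242 -0.7562 -0.0608] turn [-0.0013  0.0006 -0.4059]
t 10.87 p [ 0.4334 -0.1359  0.2184] yaw 13.43 F [-0.3  0.3 -0.1] w 0.648
 shift [ 1.1242 -0.7562 -0.0608] turn [0.0007 0.0014 0.594 ]
```

View pics/c6.png

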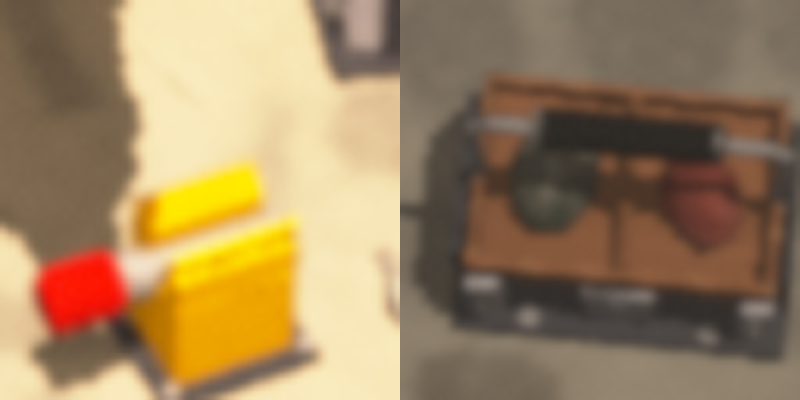

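The pin lies in the notch with the collar just clear of the block (side crop: knob at 85,290, shank along the notch), and 4 N was felt at touchdown. Now to the caddy grip, whose sleeve centre is at top px (268.1,165).

Request:
{"op": "jog_arm", "data": {
  "plan": [
    {"x":0.08,"y":-0.05,"z":-0.06,"wx":0,"wy":0,"wz":-0.034},
    {"x":0.18,"y":-0.12,"z":-0.08,"wx":0,"wy":0,"wz":-0.068},
    {"x":0.28,"y":-0.19,"z":-0.08,"wx":0,"wy":0,"wz":-0.102},
    {"x":0.38,"y":-0.26,"z":-0.08,"wx":0,"wy":0,"wz":-0.136},
    {"x":0.48,"y":-0.33,"z":-0.08,"wx":0,"wy":0,"wz":-0.17},
    {"x":0.58,"y":-0.4,"z":-0.08,"wx":0,"wy":0,"wz":-0.204},
    {"x":0.68,"y":-0.47,"z":-0.08,"wx":0,"wy":0,"wz":-0.238},
    {"x":0.78,"y":-0.54,"z":-0.08,"wx":0,"wy":0,"wz":-0.272},
    {"x":0.88,"y":-0.61,"z":-0.08,"wx":0,"wy":0,"wz":-0.306},
    {"x":0.96,"y":-0.68,"z":-0.08,"wx":0,"wy":0,"wz":-0.34},
    {"x":1.0,"y":-0.74,"z":-0.08,"wx":0,"wy":0,"wz":-0.374},
    {"x":1.0,"y":-0.756,"z":-0.08,"wx":0,"wy":0,"wz":-0.405}
  ],
  "hand": 1
}}

```text
t: 11.87
eef_pos: [0.5932, 0.0611, 0.2323]
tool_rot: [-0.003, 0.726, 0.687, -0.001]
contact_force: [-1.6, -0.3, 0.4]
gripper_width: 1.0
```

```bash
python3 - <<'E'
from h import *
print(tri({'top':(268.1,165)},.152)[0],tri({'top':(268.1,165),'side':(329.8,180.4)})[0])
print('ends',tri({'top':(225+143/5.333,140+132/5.333)},.152)[0],tri({'top':(225+320/5.333,140+142/5.333)},.152)[0],proj('side',[.617,.0634,.152]),proj('top',[.617,.0634,.152]))
go([.619,.064,.19],86.3);print(np.round(monitor.get_obs()['q'],2))
E
```

```text
[0.61847166 0.0640224  0.05      ] [0.61450306 0.06456571 0.15573921]
ends [0.61811886 0.09830555 0.05      ] [0.61586109 0.02835633 0.05      ] [[332.33126805 181.61461432]] [[268.37909915 165.6838286 ]]
t 11.87 p [0.5932 0.0611 0.2323] yaw 86.84 F [-1.6 -0.3  0.4] w 1.0
 shift [0.0209 0.1296 0.2107] turn [-0.0021 -0.001   0.003 ]
[ 0.27  0.42 -0.63  1.71  0.27  1.1  -0.49]
```

Request:
{"op": "jog_arm", "data": {
  "plan": [
    {"x":0.02,"y":0.06,"z":0.03,"wx":-0.002,"wy":-0.001,"wz":0.003},
    {"x":0.02,"y":0.122,"z":0.08,"wx":-0.002,"wy":-0.001,"wz":0.003},
    {"x":0.02,"y":0.122,"z":0.16,"wx":-0.002,"wy":-0.001,"wz":0.003},
    {"x":0.02,"y":0.122,"z":0.21,"wx":-0.002,"wy":-0.001,"wz":0.003},
    {"x":0.02,"y":0.122,"z":0.21,"wx":-0.002,"wy":-0.001,"wz":0.003},
    {"x":0.02,"y":0.122,"z":0.21,"wx":-0.002,"wy":-0.001,"wz":0.003}
  ]
}}

```text
t: 12.37
eef_pos: [0.6165, 0.0639, 0.1889]
tool_rot: [-0.001, 0.729, 0.684, -0.001]
contact_force: [0.4, 1.0, -0.1]
gripper_width: 1.0
```

```bash
python3 - <<'E'
from h import *
S=snap('side','s7');crop(S,(270,130,120,100),5,'s7c')
go([.6175,.064,.1325],86.3)
E
```

```text
t 12.42 p [0.6171 0.064  0.1899] yaw 86.31 F [-0.3 -0.2 -0.6] w 1.001
 shift [-0.      0.0023  0.2872] turn [-0.0004 -0.0001  0.0001]
```

View pics/s7c.png

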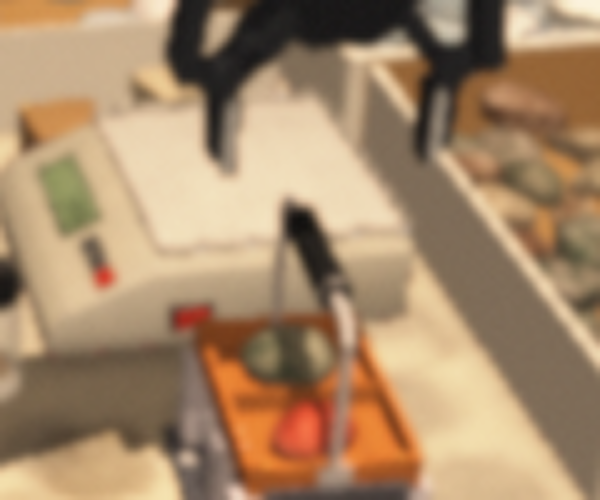

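The open fingers (crop x 222 and 430) straddle the black grip (315,250). I'll go down and close.

Request:
{"op": "jog_arm", "data": {
  "plan": [
    {"x":0,"y":0,"z":0.06,"wx":0,"wy":0,"wz":0},
    {"x":0,"y":0,"z":0.14,"wx":0,"wy":0,"wz":0},
    {"x":0,"y":0,"z":0.22,"wx":0,"wy":0,"wz":0},
    {"x":0,"y":0,"z":0.287,"wx":0,"wy":0,"wz":0},
    {"x":0,"y":0,"z":0.287,"wx":0,"wy":0,"wz":0},
    {"x":0,"y":0,"z":0.287,"wx":0,"wy":0,"wz":0},
    {"x":0,"y":0,"z":0.287,"wx":0,"wy":0,"wz":0}
  ]
}}

```text
t: 13.0
eef_pos: [0.6176, 0.0643, 0.1333]
tool_rot: [-0.0, 0.729, 0.684, 0.0]
contact_force: [-0.6, 0.3, 1.0]
gripper_width: 1.002
```

Request:
{"op": "jog_arm", "data": {
  "plan": [
    {"x":0,"y":0,"z":0,"wx":0,"wy":0,"wz":0},
    {"x":0,"y":0,"z":0,"wx":0,"wy":0,"wz":0},
    {"x":0,"y":0,"z":0,"wx":0,"wy":0,"wz":0},
    {"x":0,"y":0,"z":0,"wx":0,"wy":0,"wz":0},
    {"x":0,"y":0,"z":0,"wx":0,"wy":0,"wz":0},
    {"x":0,"y":0,"z":0,"wx":0,"wy":0,"wz":0},
    {"x":0,"y":0,"z":0,"wx":0,"wy":0,"wz":0}
  ],
  "hand": -1,
  "grip_force": 80
}}

```text
t: 13.58
eef_pos: [0.6179, 0.0643, 0.1337]
tool_rot: [0.0, 0.729, 0.684, 0.0]
contact_force: [0.1, -0.6, 2.2]
gripper_width: 0.165
```

```bash
python3 - <<'E'
from h import *
go([.6175,.064,.1325],86.3)
E
```

```text
t 13.58 p [0.6179 0.0643 0.1337] yaw 86.32 F [ 0.1 -0.6  2.2] w 0.165
 shift [-0.0015 -0.0018  0.0059] turn [ 0.0002 -0.0002  0.0001]
```

Request:
{"op": "jog_arm", "data": {
  "plan": [
    {"x":0,"y":0,"z":-0.01,"wx":0,"wy":0,"wz":0},
    {"x":0,"y":0,"z":-0.03,"wx":0,"wy":0,"wz":0},
    {"x":0,"y":0,"z":-0.055,"wx":0,"wy":0,"wz":0},
    {"x":0,"y":0,"z":-0.08,"wx":0,"wy":0,"wz":0},
    {"x":0,"y":0,"z":-0.08,"wx":0,"wy":0,"wz":0}
  ]
}}

```text
t: 14.0
eef_pos: [0.6184, 0.0645, 0.1508]
tool_rot: [0.0, 0.729, 0.684, 0.001]
contact_force: [-0.2, -0.3, -4.4]
gripper_width: 0.169
```

```bash
python3 - <<'E'
from h import *
go([.6179,.0643,.2337],86.3);print(monitor.get_obs()['torque'])
E
```

```text
t 14.0 p [0.6184 0.0645 0.1508] yaw 86.32 F [-0.2 -0.3 -4.4] w 0.169
 shift [-0.0008 -0.0015 -0.4145] turn [ 0.0007 -0.0003  0.0001]
[ 0.00486555 -0.06389961  0.05129007]
```

The caddy comes up freely at about 4.4 N, which is its own weight. I'll lift the rest of the way gently.

Request:
{"op": "jog_arm", "data": {
  "plan": [
    {"x":0,"y":-0.001,"z":-0.03,"wx":0,"wy":0,"wz":0},
    {"x":0,"y":-0.001,"z":-0.08,"wx":0,"wy":0,"wz":0},
    {"x":0,"y":-0.001,"z":-0.14,"wx":0,"wy":0,"wz":0},
    {"x":0,"y":-0.001,"z":-0.2,"wx":0,"wy":0,"wz":0},
    {"x":0,"y":-0.001,"z":-0.26,"wx":0,"wy":0,"wz":0},
    {"x":0,"y":-0.001,"z":-0.32,"wx":0,"wy":0,"wz":0},
    {"x":0,"y":-0.001,"z":-0.37,"wx":0,"wy":0,"wz":0},
    {"x":0,"y":-0.001,"z":-0.4,"wx":0,"wy":0,"wz":0},
    {"x":0,"y":-0.001,"z":-0.414,"wx":0,"wy":0,"wz":0},
    {"x":0,"y":-0.001,"z":-0.414,"wx":0,"wy":0,"wz":0},
    {"x":0,"y":-0.001,"z":-0.414,"wx":0,"wy":0,"wz":0},
    {"x":0,"y":-0.001,"z":-0.414,"wx":0,"wy":0,"wz":0}
  ]
}}

```text
t: 15.0
eef_pos: [0.6175, 0.0642, 0.2328]
tool_rot: [0.0, 0.729, 0.684, 0.0]
contact_force: [-0.0, -0.1, -4.2]
gripper_width: 0.167
```

```bash
python3 - <<'E'
from h import *
go([.6179,.0643,.2337],86.3)
S=snap('side','s8');T=snap('top','t8');o=monitor.get_obs();print(o['eef_pos'],np.abs(o['joint_vel']).max(),o['torque'])
g=lambda im,b:cv2.resize(im[b[1]:b[1]+b[3],b[0]:b[0]+b[2]],None,fx=3,fy=3,interpolation=cv2.INTER_CUBIC)
cv2.imwrite('pics/c8.png',g(S,(200,100,200,200)))
E
```

```text
t 15.0 p [0.6175 0.0642 0.2328] yaw 86.31 F [-0.  -0.1 -4.2] w 0.167
 shift [ 0.0005  0.0019 -0.0046] turn [ 0.0002 -0.0002  0.0001]
[0.6176202  0.06430602 0.23282861] 0.005046561300404452 [-0.01219431 -0.03534531  0.00886704]
```

View pics/c8.png

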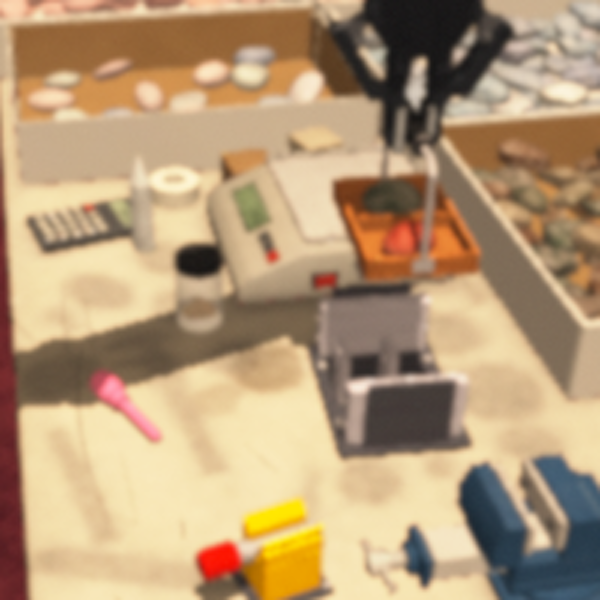

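The caddy is up with both stones aboard, the pin is parked, and the jar and crystal are untouched. I'll check the caddy's level numerically.

```bash
python3 - <<'E'
from h import *
d=(.6175,.0642,-.0640)
L=np.array([[-42,-65,80],[42,-65,80],[-42,65,80],[42,65,80],[-42,-65,62],[42,-65,62]])/1e3
for n,dz,o,s,bx in(('docked',0,(190,130),3,None),('up',.099,(200,100),3,None)):
    P=place(d,L)+[0,0,dz];print(n,((proj('side',P)-o+.5)*s).round(0).tolist())
# orange mask outlines, both pictures
for f,bx in(('s1.png',(300,185,60,60)),('s8.png',(305,150,60,50))):
    m=mask(cv2.imread('pics/'+f),(5,150,80),(16,255,255),bx);m=cv2.morphologyEx(m,cv2.MORPH_CLOSE,np.ones((5,5)))
    c=max(cv2.findContours(m,0,1)[0],key=cv2.contourArea);h=cv2.approxPolyDP(cv2.convexHull(c),2.,True);print(f,h[:,0].tolist(),cv2.contourArea(c))
for c,dz in(('s1',0),('s8',.099)): print(c,proj('side',place(d,L)+[0,0,dz]).round(1).tolist())
E
```

```text
docked [[388.0, 284.0], [495.0, 276.0], [355.0, 193.0], [451.0, 187.0], [387.0, 303.0], [492.0, 294.0]]
up [[367.0, 263.0], [480.0, 255.0], [331.0, 179.0], [432.0, 174.0], [365.0, 284.0], [477.0, 276.0]]
s1.png [[335, 192], [343, 198], [353, 223], [320, 228], [311, 205], [312, 193]] 1047.0
s8.png [[312, 161], [346, 163], [359, 183], [358, 189], [322, 192]] 851.5
s1 [[318.9, 224.1], [354.4, 221.4], [308.0, 194.0], [339.9, 191.8], [318.4, 230.4], [353.6, 227.6]]
s8 [[321.7, 187.0], [359.7, 184.6], [309.9, 159.3], [343.6, 157.4], [321.2, 194.2], [358.7, 191.6]]
```

The measured tray edge, (322,192) to (358,189), has the same slope as the level model, (321,194) to (359,192). So the caddy is level and 99 mm up, and I'll hand in.

```bash
python3 -c "
from h import *
o=monitor.get_obs();print(o['t'],o['eef_pos'],o['contact_force'],o['gripper_width'])
print(bot.hand_in())"
```

```text
15.1 [0.6176202  0.06430602 0.23282861] [-0.37384757 -0.21814889 -4.26902657] 0.17244206439290366
the job is handed in; nothing more can be done
None
```

I handed the job in at 15.1 s with the arm holding the caddy in the air; `hand_in` gives no verdict.

- **Pin:** I drew the red-knobbed pin straight out with almost no force and lowered it into the yellow rest's notch. It touched down at about 4 N, I let go, and pictures show the shank lying along the notch.
- **Caddy:** I took it by the grip and lifted it 99 mm straight up. It hangs steady at about 4.2 N, both stones are in it, and its tray edge has the same slope as the level model.
- **Bystanders:** The jar and crystal look untouched in the last picture. The loupe was outside that view, but the arm never went near it.

**What did not agree:**
- The first closing on the knob was about 3 mm too far forward and 8 mm too high, so I reopened and grasped again before pulling.
- The two cameras fitted separately disagreed on the rest by about 4 mm and 10° of yaw. I used the combined fit, and the pin went in without contact until the notch floor.
- One picture just after the lift suggested the pin's tip was tilted up about 3–5°, but it matched the level prediction over the rest.

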